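Open the canister's squeeze-and-turn safety cap

TASK

Open the white canister of dishwash concentrate: pinch both yellow side tabs of its blue safety cap fully in and, keeping them in, turn the cap anticlockwise (seen from above) until you feel it come up against the end of its thread, ease it back a touch and lift it straight off and stand it upright in the middle of the red drip tray. Go by feel: do not crush the cap, force it past its end, pull before it is free, or drag, twist or tip the canister, and do not drop the cap. Leave the tray, spray bottle, mug and bowl where they stand.

Things in the scene. Friction and masses are not known exactly. Their poses are not given: they have to be found in the camera images.
- jug: White square canister, full (about 4 kg), loose on the steel counter: 170 x 170 mm, 126 mm to the foot of the neck, blue label panels, carry handle on its +x side. Origin: on the counter under the neck's axis; z up. Level collar (80 mm wide) round the neck at z = 130 mm; neck 36 mm wide, 31.5 mm tall. The thread's start lies at any angle to the canister, so its pose does not tell how far to turn.
- jug_handle (a point): Middle of the canister's carry handle (upright bar, 18 mm thick), 115 mm from the neck's axis along the canister's x, 62 mm up.
- cap_mid (a point): Cap centre: top 18.5 mm above, rim 18 mm below, collar 20 mm below; axes as cap. Pinch along cap y with the fingertips 4 to 12 mm below this point, clear of the collar and of its two lock lugs (7 mm high, 30 to 35 mm out). A grip of 20 to 40 N a side puts both tabs fully in; over 60 N crushes the cap. Closing fingers may press it down a few N, which is harmless.
- cap: Blue ribbed cap, 50 mm wide, 36.5 mm tall, 55 g, on the neck; origin at the centre of its rim, z up. A yellow tab on its +y and -y side (18 mm wide, hinged at the top, sprung out): 67 mm across the tabs' lower ends when free, 56 mm when fully in (about 8 N each). Unless both stay in, lock lugs stop the turn.
- jug_collar (a point): Centre of the collar's top, on the neck's axis. Turning the cap: it runs at under 0.2 N m; it meets a hard end after 25 to 90 degrees, different each time. Only when eased back about 2 to 7 degrees from that end does it lift off; hard against it, it binds. Go in steps of 1.5 degrees or less and stop at about 0.25 N m; over 0.6 N m, or pulling or pushing over 20 N, breaks the thread.
- tray_in (a point): Centre of the drip tray's flat floor, 4 mm above the counter; z up.
- tray: Shallow round red drip tray, loose: 170 mm across, rim 16 mm high, flat floor 105 mm across. Origin at the centre of its underside; z up.
- sprayer: Bystander: trigger spray bottle, 72 mm wide, 190 mm tall, green band, white and red head. Origin at the centre of its underside.
- measure: Bystander: small steel mug, 72 mm wide, 75 mm tall. Origin at the centre of its underside.
- bowl: Bystander: small steel bowl, 150 mm wide, 60 mm tall. Origin at the centre of its underside.
There are look-alikes about, which are no part of the job. Several things have the shape of the cap; the one meant has the colours described above. Of the things shaped like the tray, the red one is meant.

How it is judged:
By the outcome, as a careful person would: the job done as asked, in the order asked, and still so for the second after the job is handed in, with the robot touching nothing.
It also fails if it takes over 72 s, if anything falls off the work surface, if the arm or the gripper's body presses on something with over 40 N, if the wrist force passes 120 N, or if a joint passes its speed limit or range.

ROBOT

A 6-joint arm with a two-finger parallel gripper is mounted at the origin on the work surface. World frame = base frame: x ahead of the robot, y to its left, z up, the work surface at z = 0. Lengths are in m, angles in degrees, forces in N, time in s.
With the tool pointing down it reaches from about 0.35 to 0.85 m from the base axis. Payload 8.1 kg.
Tool frame: the origin (TCP) lies at the very end of the fingers, on their centre line; the grasp point (between the pads) lies 19 mm behind it (grip_depth is the distance from the TCP to the grasp point, in m); z points along the fingers, y is the line along which they close (so a half turn about z gives the same grasp; the last joint's range is limited). The gripper opens to 85 mm and grips with 20 to 120 N. Pads are 22 mm wide; open, the fingers measure 114 mm over their backs; the gripper's body (76 mm by 85 mm) begins 54 mm behind the grasp point. The pads swing forward as they close: fully open they stand 13 mm farther back than shut.
Start: joints at [-74.909, 7.471, 85.268, -0, 87.261, -4.893], TCP at [0.205, -0.564, 0.231] pointing down, gripper open.
Joint ranges: [-169.43, 169.43], [-51.17, 129.36], [1.28, 143.12], [-76.62, 256.62], [0, 156.53], [-152.29, 152.29]. Speed limits (degrees/s): [136.94, 136.94, 159.86, 180, 180, 180].

INTERFACE

Orientations are given as a 3x3 rotation matrix whose columns are the frame's x, y, z axes.
In Python, from workcell import state, read_camera, hand_in, grip_depth gives the robot as it stands.
- The arm moves only by the shell command python3 -m jog 'ROWS' [FORCE]. ROWS is JSON, a list of rows, each a list of 5 numbers: the opening, from 0 (shut) to 1 (fully open), then the shift along the tool's x, y, z in cm, then the turn about the tool's z in degrees. In form: [[claw, tx, ty, tz, roll], ...]. A call has 1 to 20 rows; each row shifts and turns the commanded pose from where the row before left it, along the tool's axes as they then stand; what a row does not reach is not made up. A row lasts 1/8 s, in which the tool goes at most 62.5 mm and 10.7 degrees, less where a joint would pass 70% of its speed; a pose out of reach is approached as far as the arm can. A call is refused whole if a number of a shift passes 6.25 or a number of a turn 10.7, either way. A call with a gripper value outside its range is refused whole. The fingers move at their own pace and stop on an object; FORCE is the grip in N (left out, the last holds). Time passes only in rows, so rows that do not move let the fingers close. It gives the time, the measured TCP pose, the force, the opening and the grip force at its end, in the units of the state.
- state(): the state, without advancing time (a new reading comes with each control period).
- read_camera(name): name is "scene" or "top" or "wrist"; returns a dict with "color" (384x512x3 uint8, red, green, blue), "range_z" (384x512 float32, m along the optical axis (not along the pixel's ray), 0 where there is no reading), "fx", "fy", "cx", "cy" (pixels), "R" (3x3) and "t" (3): a world point X has camera coordinates R X + t; the wrist camera has in their place "mount" (4x4, takes a point from camera to tool coordinates, whose origin is the TCP and whose axes are the flange's). Camera axes: x right, y down, z forward; pixel columns grow to the right and rows downward; lengths in m; the calibration is good to about 2 mm. A picture is of the moment at which its call begins: read the wrist's pose just before it.
- hand_in(): hands the job in; it is judged then, once.
The state is a dict: "clock": time; "joint_positions": joint angles; "dq": joint speeds; "effort": joint torques, N m; "tcp_pos": TCP position; "orientation": TCP orientation; "ft_force": force on the tool from outside, world axes, zero at the start; "moment": the same for the moment, N m; "opening": finger opening in m; "grip_force": force on a finger pad.
Only numpy, scipy, OpenCV 4.12 (cv2) and the standard library are available. Lean on these libraries where they do the work, as an engineer would, in place of code of your own. Each camera call takes 0.05 s, during which the arm holds its last target. There are 200 camera calls.

## Working session

There is one attempt and no reset: what is moved stays moved. The work goes in short steps, Python scripts to look and compute and a shell command to move; the robot and the scene stay as the last step left them, time stands still between calls to the robot, and variables do not carry over. Pictures are saved under pics/ and viewed, at most 10 in all, crops included, and the job is handed in when it is done.

```bash
mkdir -p pics; ls
cat > h.py <<'E'
import numpy as np,cv2
from workcell import state,read_camera
def pts(c):
    z=c["range_z"];v,u=np.mgrid[:z.shape[0],:z.shape[1]]
    P=np.stack([(u-c["cx"])/c["fx"]*z,(v-c["cy"])/c["fy"]*z,z],-1)
    if "mount" in c:
        s=c["s"];M=np.array(c["mount"]);P=P@M[:3,:3].T+M[:3,3]
        return P@np.array(s["orientation"]).T+np.array(s["tcp_pos"])
    return (P-np.array(c["t"]))@np.array(c["R"])
def grab(n):
    s=state();c=read_camera(n);c["s"]=s;np.save(f"/tmp/{n}.npy",c,allow_pickle=True);return c
def save(img,f): cv2.imwrite("pics/"+f,img[...,::-1])
E
python3 - <<'E'
from h import *
import workcell
print(state(),workcell.grip_depth)
a=grab("top");save(a["color"],"top0.png")
b=grab("scene");save(b["color"],"scene0.png")
E
```

```text
pics
{'clock': 0.0, 'joint_positions': array([-7.49109781e+01,  7.51369142e+00,  8.53306877e+01,  1.65199322e-03,
        8.72634248e+01, -4.89248043e+00]), 'dq': array([ 0.1011593 , -0.00547121,  0.00124173, -0.00674952, -0.08450111,
       -0.12065887]), 'effort': array([ 7.62177533e-04, -5.69394064e+01, -5.00559926e+01, -2.25147169e-04,
        1.45479647e-02, -2.40830281e-05]), 'tcp_pos': array([ 0.20491804, -0.56331728,  0.23024573]), 'orientation': array([[ 9.39803514e-01,  3.41714999e-01, -4.61992741e-04],
       [ 3.41715259e-01, -9.39801763e-01,  1.82415919e-03],
       [ 1.89160965e-04, -1.87222119e-03, -9.99998230e-01]]), 'ft_force': array([ 0.08202153, -0.10920449,  0.30202898]), 'moment': array([ 0.03492706, -0.05927618,  0.05066578]), 'grip_force': 0.0, 'opening': 0.08530874743666934} 0.0187
```

View pics/top0.png

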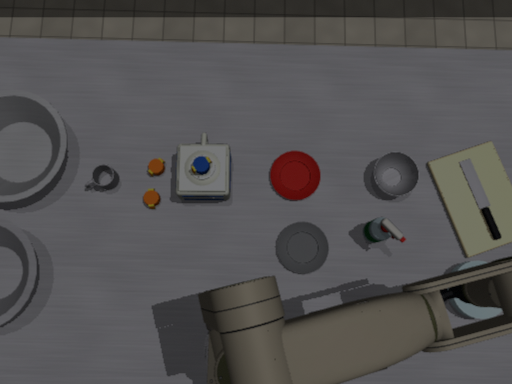

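View pics/scene0.png

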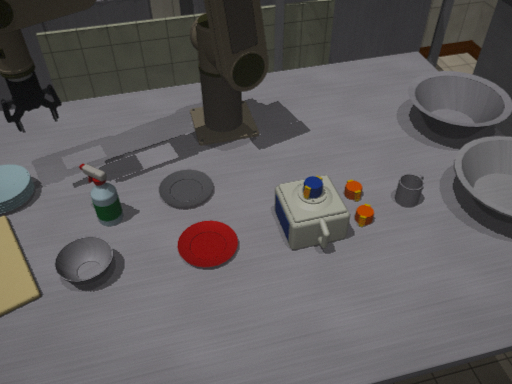

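Top view: the cap-like things are the blue cap with yellow tabs on the canister at (201,165), and orange caps at (156,167) and (151,198). I choose the blue one. The tray-like things are red (295,176) and grey (302,248), and I choose red. The sprayer is at (380,230), the mug at (104,177) and the bowl at (395,176).

Run:
```python
from h import *
for n in("top","scene"):
    c=np.load(f"/tmp/{n}.npy",allow_pickle=True).item();P=pts(c);h=cv2.cvtColor(c["color"],cv2.COLOR_RGB2HSV).astype(int)
    H,S,V=h[...,0],h[...,1],h[...,2]
    blue=(H>105)&(H<130)&(S>150)&(V>60)&(P[...,2]>.15)
    yel=(H>18)&(H<35)&(S>150)&(V>80)&(P[...,2]>.12)
    red=((H<5)|(H>174))&(S>150)&(V>60)&(P[...,2]<.04)
    for k,m in(("blue",blue),("yel",yel),("red",red)):
        q=P[m];
        if k=="red":
            nl,lab,st,ce=cv2.connectedComponentsWithStats(m.astype(np.uint8));i=1+st[1:,4].argmax();q=P[lab==i]
            (x,y),r=cv2.minEnclosingCircle(q[:,:2].astype(np.float32));print("red circ",x,y,r)
        print(n,k,len(q),np.median(q,0).round(3),q.min(0).round(3),q.max(0).round(3))
        if k=="yel":print(q.round(3).tolist())
    if n=="top":
        m=(P[...,2]>.10)&(P[...,2]<.135)&(abs(P[...,0]-np.median(P[blue][:,0]))<.13)&(abs(P[...,1]-np.median(P[blue][:,1]))<.13)
        print("jug",m.sum(),cv2.minAreaRect((P[m][:,:2]*1000).astype(np.float32)))
c=np.load("/tmp/top.npy",allow_pickle=True).item()
save(cv2.resize(c["color"][125:215,135:235],None,fx=6,fy=6,interpolation=2),"crop.png")
```

```text
top blue 175 [0.556 0.138 0.169] [0.532 0.116 0.157] [0.578 0.163 0.178]
top yel 15 [0.547 0.155 0.166] [0.537 0.111 0.154] [0.577 0.166 0.173]
[[0.577, 0.121, 0.16], [0.574, 0.117, 0.171], [0.571, 0.117, 0.169], [0.569, 0.117, 0.164], [0.569, 0.114, 0.167], [0.564, 0.114, 0.173], [0.567, 0.111, 0.161], [0.547, 0.165, 0.162], [0.544, 0.161, 0.173], [0.546, 0.166, 0.154], [0.543, 0.162, 0.168], [0.542, 0.163, 0.156], [0.54, 0.159, 0.166], [0.538, 0.159, 0.162], [0.537, 0.155, 0.167]]
red circ 0.5625718235969543 -0.16349689662456512 0.08419692516326904
top red 1868 [ 0.563 -0.164  0.007] [ 0.479 -0.245 -0.011] [ 0.645 -0.083  0.026]
jug 2292 ((567.9782104492188, 138.29751586914062), (192.16390991210938, 166.6337432861328), 1.3988347053527832)
scene blue 172 [0.559 0.139 0.169] [ 0.533 -0.244  0.152] [1.446 0.161 1.061]
scene yel 37 [0.574 0.118 0.165] [0.535 0.111 0.137] [0.584 0.166 0.172]
[[0.535, 0.159, 0.167], [0.538, 0.161, 0.168], [0.543, 0.162, 0.169], [0.542, 0.166, 0.167], [0.548, 0.163, 0.169], [0.548, 0.166, 0.169], [0.563, 0.115, 0.165], [0.57, 0.115, 0.172], [0.568, 0.114, 0.166], [0.571, 0.115, 0.169], [0.575, 0.116, 0.172], [0.574, 0.12, 0.17], [0.571, 0.113, 0.165], [0.569, 0.116, 0.163], [0.573, 0.118, 0.166], [0.572, 0.121, 0.164], [0.576, 0.122, 0.168], [0.576, 0.125, 0.167], [0.57, 0.116, 0.16], [0.574, 0.117, 0.163], [0.577, 0.119, 0.166], [0.58, 0.12, 0.169], [0.581, 0.123, 0.169], [0.577, 0.119, 0.162], [0.58, 0.121, 0.164], [0.58, 0.122, 0.157], [0.571, 0.112, 0.139], [0.579, 0.117, 0.146], [0.581, 0.119, 0.147], [0.572, 0.111, 0.137], [0.574, 0.114, 0.138], [0.576, 0.115, 0.14], [0.578, 0.118, 0.14], [0.58, 0.12, 0.142], [0.577, 0.113, 0.137], [0.579, 0.115, 0.139], [0.584, 0.116, 0.143]]
red circ 0.5577070713043213 -0.16611944139003754 0.09225503355264664
scene red 2161 [ 0.559 -0.163  0.008] [ 0.469 -0.246 -0.003] [ 0.65  -0.079  0.021]
```

View pics/crop.png

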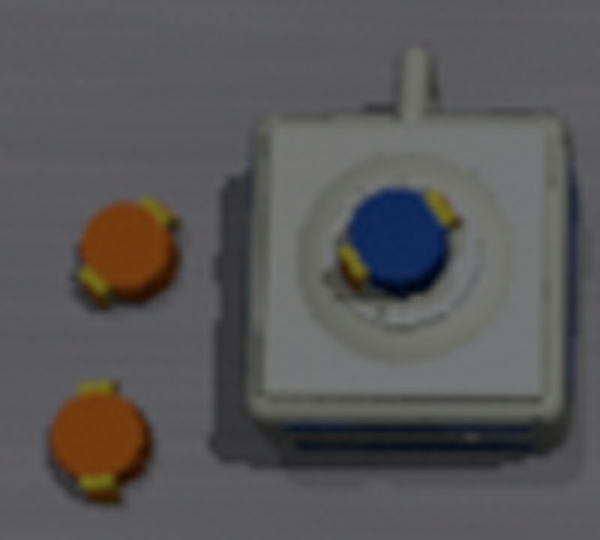

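The crop shows the blue cap with two yellow tabs at (440,208) and (352,265), on the canister. The choice is confirmed. Now moving above it.

```bash
python3 -m jog '[[1,0,0,-4.5,0],[1,0,0,-4.5,0],[1,4.07,-3.86,0,0],[1,4.07,-3.86,0,0],[1,4.07,-3.86,0,0],[1,4.07,-3.86,0,0],[1,4.07,-3.86,0,0],[1,4.07,-3.86,0,0],[1,4.07,-3.86,0,0],[1,4.07,-3.86,0,0],[1,4.07,-3.86,0,0],[1,4.07,-3.86,0,0],[1,4.07,-3.86,0,0],[1,4.07,-3.86,0,0],[1,4.07,-3.86,0,0],[1,4.07,-3.86,0,0],[1,0,0,0,-5.6],[1,0,0,0,-5.6],[1,0,0,0,0]]'
python3 - <<'E'
from h import *
c=grab("wrist");save(c["color"],"w0.png");print(c["mount"].round(3).tolist() if hasattr(c["mount"],"round") else c["mount"],c["s"]["joint_positions"].round(1))
E
```

```text
clock: 2.48
tcp_pos: [0.5557, 0.1389, 0.3206]
orientation: [[0.856, 0.518, -0.001], [0.518, -0.856, -0.0], [-0.001, -0.0, -1.0]]
ft_force: [0.6, 0.1, 0.1]
opening: 0.0852
grip_force: 0.0
[[-0.0, -0.956, -0.295, 0.076], [1.0, 0.0, -0.0, 0.0], [0.0, -0.295, 0.956, -0.143], [0.0, 0.0, 0.0, 1.0]] [ 8.9  2.2 81.6 -0.  96.3 67.7]
```

View pics/w0.png

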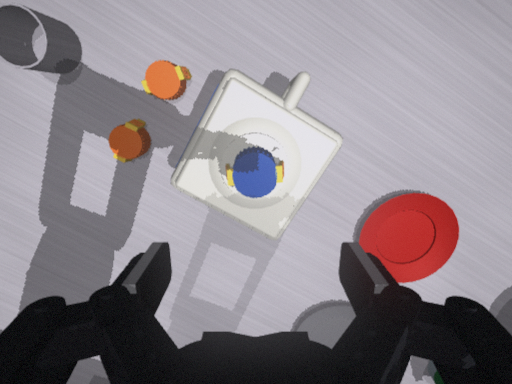

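The wrist view shows the blue cap at (255,172), with tabs at (231,178) and (280,172) on the canister. I'll refine its pose from this view.

```bash
cat > cap.py <<'E'
from h import *
def ray(c,u,v,z):
    s=c["s"];M=np.array(c["mount"]);R=np.array(s["orientation"])
    o=R@M[:3,3]+s["tcp_pos"];d=R@M[:3,:3]@np.array([(u-c["cx"])/c["fx"],(v-c["cy"])/c["fy"],1])
    return o+d*(z-o[2])/d[2]
def cap(c,zt):
    P=pts(c);h=cv2.cvtColor(c["color"],cv2.COLOR_RGB2HSV).astype(int);H,S,V=np.moveaxis(h,-1,0)
    near=np.hypot(P[...,0]-.556,P[...,1]-.139)<.05
    b=(H>105)&(H<130)&(S>130)&near&(P[...,2]>zt-.05);t=b&(P[...,2]>zt-.007)
    print("topz",np.percentile(P[b][:,2],[50,90]))
    q=P[t][:,:2].astype(np.float32);print("top circ",cv2.minEnclosingCircle(q),"mean",q.mean(0))
    y=((H>15)&(H<38)&(S>130)&(V>60)&near&(P[...,2]>zt-.05)).astype(np.uint8)
    n,l,st,ce=cv2.connectedComponentsWithStats(y)
    o=[P[l==i].mean(0) for i in range(1,n) if st[i,4]>8]
    for i in range(1,n):
        if st[i,4]>8:print("tab",ce[i],st[i],P[l==i].mean(0).round(4),P[l==i].min(0).round(4),P[l==i].max(0).round(4))
    if len(o)==2:
        d=o[0]-o[1];a=np.degrees(np.arctan2(d[1],d[0]));print("axis",a,"mid",(o[0]+o[1])/2)
    Q=P[(abs(P[...,2]-.126)<.012)&(np.hypot(P[...,0]-.556,P[...,1]-.139)<.16)]
    print("jug rect",cv2.minAreaRect((Q[:,:2]*1000).astype(np.float32)))
if __name__=="__main__":cap(np.load("/tmp/wrist.npy",allow_pickle=True).item(),.1685)
E
python3 cap.py
```

```text
topz [0.16885375 0.16990498]
top circ ((0.5490525364875793, 0.15055420994758606), 0.03604406863451004) mean [0.5553059  0.13756828]
tab [279.80263158 173.13157895] [277 166   6  16  76] [0.5724 0.1182 0.167 ] [0.5644 0.1128 0.1554] [0.5796 0.125  0.1703]
tab [229.56716418 176.62686567] [227 169   7  16  67] [0.5423 0.1616 0.1689] [0.5349 0.1546 0.1677] [0.5493 0.1675 0.1703]
axis -55.21058095709041 mid [0.55735841 0.13992677 0.16793419]
jug rect ((557.4530029296875, 140.82162475585938), (147.5411834716797, 147.56027221679688), 0.8398339748382568)
```

```bash
python3 -m jog '[[1,0,0,-0,-3.5],[1,0,0,3,0],[1,0,0,3,0],[1,0,0,1,0],[1,0,0,0,0]]'
python3 - <<'E'
from h import *
import cap
c=grab("wrist");save(c["color"],"w1.png");cap.cap(c,.1685)
P=pts(c);s=c["s"];T=(P-np.array(s["tcp_pos"]))@np.array(s["orientation"])
m=(c["range_z"]>0)&(c["range_z"]<.19)&(abs(T[...,0])<.03)&(abs(T[...,1])<.07)
print("tool z of finger pts",np.percentile(T[m][:,2],[50,90,98,99.8]),T[m].min(0),T[m].max(0))
E
```

```text
clock: 3.15
tcp_pos: [0.5555, 0.1385, 0.251]
orientation: [[0.823, 0.568, -0.001], [0.568, -0.823, -0.0], [-0.001, -0.001, -1.0]]
ft_force: [-0.2, 0.0, -0.0]
opening: 0.0847
grip_force: 0.0
topz [0.16896618 0.16980322]
top circ ((0.5506523847579956, 0.15054243803024292), 0.03542022034525871) mean [0.5493977  0.13552712]
tab [222.41025641 195.35897436] [219 186   8  20 117] [0.5426 0.1615 0.169 ] [0.5343 0.1546 0.1674] [0.5508 0.1676 0.1707]
tab [286.48192771 197.62650602] [283 186   7  20  83] [0.5707 0.1173 0.169 ] [0.5638 0.1125 0.1674] [0.58   0.1223 0.1708]
axis 122.50787092884129 mid [0.55663063 0.13943605 0.16896425]
jug rect ((557.3268432617188, 140.7181396484375), (147.29251098632812, 147.39517211914062), 0.9008792042732239)
tool z of finger pts [-0.07573202 -0.04479619 -0.02331969 -0.01516713] [-0.01296876 -0.06999886 -0.09828358] [ 0.02169001  0.06999566 -0.01293841]
```

View pics/w1.png

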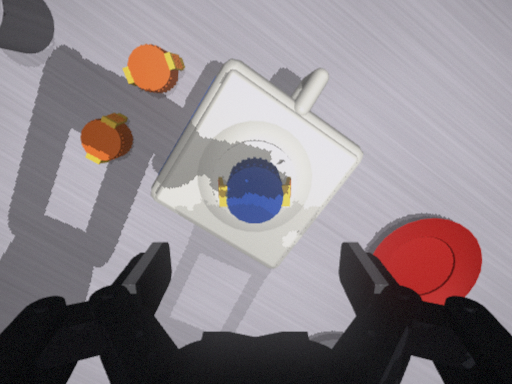

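The view shows the cap centred at (254,190) with its tabs level left and right at (222,195) and (286,197), so the alignment is good. Descending.

```bash
python3 -m jog '[[1,0.16,-0.01,3,1],[1,0,0,3,0],[1,0,0,3,0],[1,0,0,1.6,0],[1,0,0,0.75,0],[1,0,0,0,0]]' 20; python3 -m jog '[[0.8,0,0,0,0],[0.8,0,0,0,0],[0.75,0,0,0,0],[0.75,0,0,0,0]]' 20; python3 -c "
from workcell import state;s=state();print(s['ft_force'],s['moment'])"
```

```text
clock: 3.95
tcp_pos: [0.5576, 0.1398, 0.1385]
orientation: [[0.832, 0.555, 0.001], [0.555, -0.832, 0.0], [0.001, 0.0, -1.0]]
ft_force: [-0.6, 0.5, -0.3]
opening: 0.0854
grip_force: 0.0
clock: 4.45
tcp_pos: [0.5573, 0.14, 0.1382]
orientation: [[0.832, 0.555, 0.0], [0.555, -0.832, 0.0], [0.001, -0.0, -1.0]]
ft_force: [-1.1, 1.8, 1.7]
opening: 0.0642
grip_force: 1.0
[-1.07855637  1.77161198  1.68220287] [ 0.32923882  0.11176458 -0.03556058]
```

```bash
python3 -m jog '[[0.75,0,-0.07,0,0],[0.7,0,0,0,0],[0.7,0,0,0,0]]' 20; python3 -c "
from workcell import state;s=state();print(s['ft_force'],s['moment'])"
```

```text
clock: 4.82
tcp_pos: [0.557, 0.1402, 0.1383]
orientation: [[0.832, 0.555, 0.001], [0.555, -0.832, -0.0], [0.0, 0.0, -1.0]]
ft_force: [-1.6, -0.2, 5.5]
opening: 0.0597
grip_force: 5.1
[-1.64494163 -0.24421241  5.5170428 ] [-0.1516193   0.24572295  0.01156253]
```

```bash
python3 -m jog '[[0.55,0,0,-0.08,0],[0.5,0,0,0,0],[0.5,0,0,0,0],[0.5,0,0,0,0]]' 32
python3 - <<'E'
from h import *
c=grab("wrist");s=c["s"];print(s['ft_force'],s['moment'],s["joint_positions"].round(1))
save(c["color"],"w2.png")
P=pts(c);T=(P-np.array(s["tcp_pos"]))@np.array(s["orientation"])
m=(c["range_z"]>0)&(c["color"].max(2)<45)&(abs(T[...,0])<.02)&(abs(abs(T[...,1])-.035)<.02)
print(np.percentile(T[m][:,2],[90,98,99.8]))
E
```

```text
clock: 5.32
tcp_pos: [0.557, 0.1402, 0.1392]
orientation: [[0.832, 0.555, 0.001], [0.555, -0.832, -0.0], [0.0, 0.0, -1.0]]
ft_force: [-3.0, -1.3, 6.7]
opening: 0.055
grip_force: 37.5
[-3.01152423 -1.30160804  6.72761687] [-0.13235409  0.3664555  -0.02413892] [ 9.   7.  95.5 -0.  77.4 65.3]
[-0.05505435 -0.035161   -0.01665734]
```

View pics/w2.png

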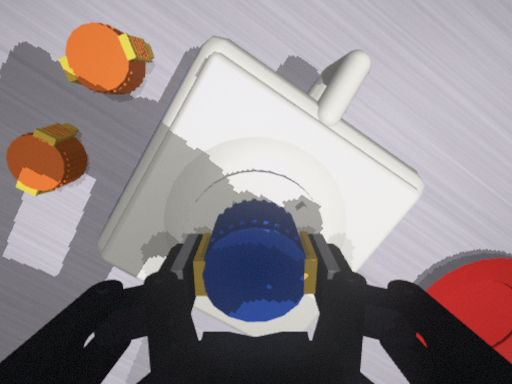

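Both pads press the yellow tabs in at (200,265) and (311,265), and the opening is 55 mm. Starting to turn.

```bash
cat > s.py <<'E'
from workcell import state
import numpy as np
s=state();R=s["orientation"];print("F",s["ft_force"].round(1),"Ftool",(R.T@s["ft_force"]).round(1),"M",s["moment"].round(3),"yaw",np.degrees(np.arctan2(R[1,1],R[0,1])).round(2),"q6",s["joint_positions"][5].round(2),"grip",round(s["grip_force"],1),round(s["opening"],4))
E
python3 s.py;python3 -m jog '[[0.5,-0.05,0,0,-1.5],[0.5,0,0,0,-1.5],[0.5,0,0,0,-1.5],[0.5,0,0,0,-1.5]]' |head -1; python3 s.py
python3 -m jog '[[0.5,0,0,0,-1.5],[0.5,0,0,0,-1.5],[0.5,0,0,0,-1.5],[0.5,0,0,0,-1.5]]' |head -1; python3 s.py
```

```text
F [-2.4 -0.8  7.2] Ftool [-2.4 -0.6 -7.2] M [-0.156  0.299  0.014] yaw -56.32 q6 65.34 grip 37.5 0.0549
clock: 5.88
F [-0.6 -0.2  5.3] Ftool [-0.6 -0.2 -5.3] M [-0.004 -0.     0.   ] yaw -50.26 q6 59.26 grip 37.3 0.0551
clock: 6.38
F [0.4 0.1 5.4] Ftool [ 0.3  0.2 -5.4] M [-0.026 -0.052 -0.061] yaw -44.26 q6 53.26 grip 37.3 0.0551
```

```bash
cat > chk.py <<'E'
from workcell import state
import numpy as np,sys
s=state();R=s["orientation"];m=s["moment"][2];print(round(s["clock"],2),"Mz",m.round(3),"yaw",np.degrees(np.arctan2(R[1,1],R[0,1])).round(2),"F",s["ft_force"].round(1),"g",round(s["grip_force"],1))
sys.exit(int(abs(m)>.22))
E
python3 -m jog '[[0.5,0,0,0,-1.5],[0.5,0,0,0,-1.5],[0.5,0,0,0,-1.5],[0.5,0,0,0,-1.5],[0.5,0,0,0,-1.5]]' >/dev/null; python3 chk.py &&
python3 -m jog '[[0.5,0,0,0,-1.2]]' >/dev/null && python3 chk.py &&
python3 -m jog '[[0.5,0,0,0,-1.2]]' >/dev/null && python3 chk.py &&
python3 -m jog '[[0.5,0,0,0,-1.2]]' >/dev/null && python3 chk.py &&
python3 -m jog '[[0.5,0,0,0,-1.2]]' >/dev/null && python3 chk.py &&
python3 -m jog '[[0.5,0,0,0,-1.2]]' >/dev/null && python3 chk.py &&
python3 -m jog '[[0.5,0,0,0,-1.2]]' >/dev/null && python3 chk.py &&
python3 -m jog '[[0.5,0,0,0,-1.2]]' >/dev/null && python3 chk.py &&
python3 -m jog '[[0.5,0,0,0,-1.2]]' >/dev/null && python3 chk.py &&
python3 -m jog '[[0.5,0,0,0,-1.2]]' >/dev/null && python3 chk.py &&
python3 -m jog '[[0.5,0,0,0,-1.2]]' >/dev/null && python3 chk.py &&
python3 -m jog '[[0.5,0,0,0,-1.2]]' >/dev/null && python3 chk.py &&
python3 -m jog '[[0.5,0,0,0,-1.2]]' >/dev/null && python3 chk.py
```

```text
7.0 Mz -0.03 yaw -36.75 F [ 0.1 -1.4  4.9] g 37.2
7.12 Mz -0.057 yaw -35.56 F [-0.4 -0.5  4.9] g 37.2
7.25 Mz -0.037 yaw -34.37 F [0.1 0.3 5.2] g 37.2
7.38 Mz -0.045 yaw -33.17 F [-0.5  1.1  5.9] g 37.2
7.5 Mz -0.041 yaw -31.96 F [-0.   0.2  5.4] g 37.2
7.62 Mz -0.054 yaw -30.77 F [-0.3 -0.3  5.5] g 37.2
7.75 Mz -0.071 yaw -29.56 F [0.6 0.4 5.2] g 37.2
7.88 Mz -0.016 yaw -28.37 F [-0.4 -0.8  5.6] g 37.2
8.0 Mz -0.056 yaw -27.17 F [0.3 0.2 5.8] g 37.2
8.12 Mz -0.074 yaw -25.96 F [-0.1  0.7  6.2] g 37.2
8.25 Mz -0.066 yaw -24.76 F [-0.3 -0.3  5.7] g 37.2
8.38 Mz -0.08 yaw -23.57 F [0.7 0.8 6.9] g 37.3
8.5 Mz -0.053 yaw -22.37 F [-1.3  0.   5.8] g 37.3
```

```bash
python3 -m jog '[[0.5,0,0,0,-1.2]]' >/dev/null && python3 chk.py &&
python3 -m jog '[[0.5,0,0,0,-1.2]]' >/dev/null && python3 chk.py &&
python3 -m jog '[[0.5,0,0,0,-1.2]]' >/dev/null && python3 chk.py &&
python3 -m jog '[[0.5,0,0,0,-1.2]]' >/dev/null && python3 chk.py &&
python3 -m jog '[[0.5,0,0,0,-1.2]]' >/dev/null && python3 chk.py &&
python3 -m jog '[[0.5,0,0,0,-1.2]]' >/dev/null && python3 chk.py &&
python3 -m jog '[[0.5,0,0,0,-1.2]]' >/dev/null && python3 chk.py &&
python3 -m jog '[[0.5,0,0,0,-1.2]]' >/dev/null && python3 chk.py &&
python3 -m jog '[[0.5,0,0,0,-1.2]]' >/dev/null && python3 chk.py &&
python3 -m jog '[[0.5,0,0,0,-1.2]]' >/dev/null && python3 chk.py &&
python3 -m jog '[[0.5,0,0,0,-1.2]]' >/dev/null && python3 chk.py &&
python3 -m jog '[[0.5,0,0,0,-1.2]]' >/dev/null && python3 chk.py &&
python3 -m jog '[[0.5,0,0,0,-1.2]]' >/dev/null && python3 chk.py &&
python3 -m jog '[[0.5,0,0,0,-1.2]]' >/dev/null && python3 chk.py &&
python3 -m jog '[[0.5,0,0,0,-1.2]]' >/dev/null && python3 chk.py &&
python3 -m jog '[[0.5,0,0,0,-1.2]]' >/dev/null && python3 chk.py &&
python3 -m jog '[[0.5,0,0,0,-1.2]]' >/dev/null && python3 chk.py &&
python3 -m jog '[[0.5,0,0,0,-1.2]]' >/dev/null && python3 chk.py &&
python3 -m jog '[[0.5,0,0,0,-1.2]]' >/dev/null && python3 chk.py &&
python3 -m jog '[[0.5,0,0,0,-1.2]]' >/dev/null && python3 chk.py
```

```text
8.62 Mz -0.051 yaw -21.16 F [-0.2 -0.4  6.6] g 37.3
8.75 Mz -0.078 yaw -19.96 F [-0.1  0.1  5.7] g 37.3
8.88 Mz -0.054 yaw -18.76 F [-0.7  0.4  7.4] g 37.3
9.0 Mz -0.072 yaw -17.56 F [ 0.8 -0.6  5.2] g 37.3
9.12 Mz -0.065 yaw -16.36 F [-0.6 -0.2  5.9] g 37.3
9.25 Mz -0.05 yaw -15.17 F [-0.1  0.3  6.3] g 37.3
9.38 Mz 0.017 yaw -13.97 F [-0.5 -0.3  5.6] g 37.3
9.5 Mz -0.075 yaw -12.77 F [-0.3  0.2  6.1] g 37.3
9.62 Mz -0.119 yaw -11.57 F [-0.6  0.4  6.5] g 37.3
9.75 Mz -0.452 yaw -10.38 F [-0.8  1.1  7.7] g 37.3
```

Hard end felt at yaw about -11.4°. Easing back about 4.5° from it.

```bash
python3 -m jog '[[0.5,0,0,0,1.4],[0.5,0,0,0,1.4],[0.5,0,0,0,1.4],[0.5,0,0,0,1.4],[0.5,0,0,0,0]]' >/dev/null; python3 chk.py; python3 -m jog '[[0.5,0,0,-0.05,0]]' >/dev/null ; python3 chk.py; python3 -m jog '[[0.5,0,0,-0.05,0]]' ; python3 chk.py
```

```text
10.38 Mz -0.044 yaw -16.02 F [-1.   0.4  5.4] g 37.5
10.5 Mz 0.021 yaw -16.0 F [ 0.  -0.5  5.3] g 37.4
clock: 10.62
tcp_pos: [0.557, 0.1401, 0.1402]
orientation: [[0.276, 0.961, 0.002], [0.961, -0.276, 0.0], [0.001, 0.001, -1.0]]
ft_force: [0.5, 1.4, 4.9]
opening: 0.0553
grip_force: 37.4
10.62 Mz 0.041 yaw -16.0 F [0.5 1.4 4.9] g 37.4
```

```bash
for i in 1; do python3 -m jog '[[0.5,0,0,-0.1,0]]' >/dev/null ; python3 chk.py; python3 -m jog '[[0.5,0,0,-0.1,0]]' >/dev/null ; python3 chk.py;  python3 -m jog '[[0.5,0,0,-0.1,0]]' |sed -n 2p; python3 chk.py; done
```

```text
10.75 Mz 0.026 yaw -16.01 F [ 0.6 -1.2 -0.2] g 37.1
10.88 Mz -0.014 yaw -16.01 F [-0.7 -1.  -0.3] g 37.1
tcp_pos: [0.5558, 0.14, 0.142]
11.0 Mz -0.069 yaw -16.01 F [-0.4 -0.3 -0.7] g 37.1
```

It is free, since only the cap's weight registers. Lifting straight up.

```bash
python3 -m jog '[[0.5,0,0,-0.4,0],[0.5,0,0,-0.5,0]]' >/dev/null ; python3 chk.py; python3 -m jog '[[0.5,0,0,-0.6,0],[0.5,0,0,-0.8,0],[0.5,0,0,-1,0],[0.5,0,0,-1.5,0],[0.5,0,0,-1.5,0]]' | sed -n 2p; python3 chk.py
python3 - <<'E'
from h import *
c=grab("wrist");save(c["color"],"w3.png")
import cap
P=pts(c);s=c["s"]
Q=P[(abs(P[...,2]-.126)<.012)&(np.hypot(P[...,0]-.556,P[...,1]-.139)<.16)]
print(cv2.minAreaRect((Q[:,:2]*1000).astype(np.float32)))
c=grab("top");P=pts(c);h=cv2.cvtColor(c["color"],cv2.COLOR_RGB2HSV).astype(int);H,S,V=np.moveaxis(h,-1,0)
m=((H<5)|(H>174))&(S>150)&(V>50)&(P[...,2]<.04)&(abs(P[...,0]-.56)<.12)&(abs(P[...,1]+.163)<.12)
ct=max(cv2.findContours(m.astype(np.uint8),0,1)[0],key=cv2.contourArea);(u,v),ax,_=cv2.fitEllipse(ct)
d=np.array([(u-c["cx"])/c["fx"],(v-c["cy"])/c["fy"],1]);R=np.array(c["R"]);o=-R.T@c["t"];d=R.T@d;print(u,v,ax,o+d*(.016-o[2])/d[2])
save(c["color"],"top1.png")
E
```

```text
11.25 Mz 0.052 yaw -16.01 F [ 0.  -0.4 -0.5] g 37.1
tcp_pos: [0.5565, 0.14, 0.207]
11.88 Mz -0.005 yaw -16.01 F [ 0.4 -0.4 -0.1] g 37.1
((556.9000244140625, 140.87069702148438), (147.52490234375, 147.4962158203125), 0.7254275679588318)
294.8038024902344 175.13768005371094 (47.61591339111328, 48.58922576904297) [ 0.5606939  -0.16289169  0.016     ]
```

View pics/w3.png

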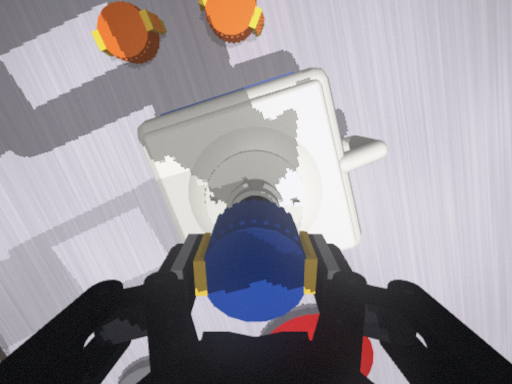

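The cap is off and upright in the grip at (255,270), and the canister has not moved. Carrying it to the tray.

```bash
python3 -m jog '[[0.5,-3,0.9,0,0],[0.5,-5,1.53,0,0],[0.5,-5,1.53,0,0],[0.5,-5,1.53,0,0],[0.5,-5,1.53,0,0],[0.5,-4,1.22,0,0],[0.5,-2,0.6,0,0],[0.5,0,0,0,0]]' | sed -n 2p; python3 chk.py
python3 - <<'E'
from h import *
c=grab("wrist");save(c["color"],"w4.png")
P=pts(c);h=cv2.cvtColor(c["color"],cv2.COLOR_RGB2HSV).astype(int);H,S,V=np.moveaxis(h,-1,0)
m=((H<5)|(H>174))&(S>150)&(V>40)&(P[...,2]<.04)
Q=P[m];A=Q[(Q[:,2]<.0065)];B=Q[Q[:,2]>.0135]
print(len(Q),Q.min(0),Q.max(0))
x,y=B[:,0],B[:,1];s=np.linalg.lstsq(np.c_[2*x,2*y,np.ones(len(x))],x*x+y*y,rcond=None)[0];print("rim fit",s[:2],np.sqrt(s[2]+s[0]**2+s[1]**2),len(B))
E
```

```text
tcp_pos: [0.5611, -0.164, 0.2053]
12.97 Mz -0.02 yaw -16.12 F [-0.7  0.7 -0.7] g 37.1
13608 [ 0.47954262 -0.24070957  0.00130029] [ 0.64611514 -0.07940648  0.01800306]
rim fit [ 0.56283811 -0.16236613] 0.08027707868401962 1671
```

View pics/w4.png

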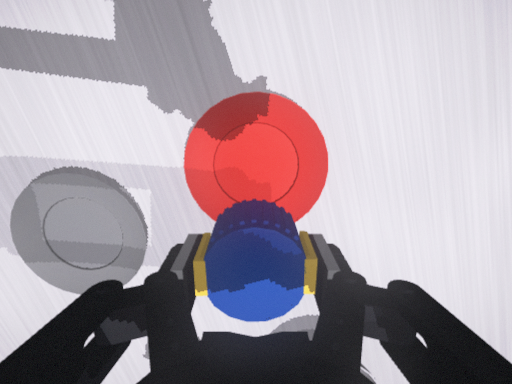

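The tray (256,162) lies under the cap. Lowering.

```bash
python3 -m jog '[[0.5,0.13,0.1,3,0],[0.5,0,0,4,0],[0.5,0,0,4,0],[0.5,0,0,4,0],[0.5,0,0,2.2,0],[0.5,0,0,1,0],[0.5,0,0,0.4,0],[0.5,0,0,0,0]]' | sed -n 2p; python3 chk.py
cat > dn.py <<'E'
from workcell import state
import sys
s=state();f=s["ft_force"][2];print(round(f,2),s["tcp_pos"].round(4));sys.exit(int(f>1.8))
E
python3 dn.py && python3 -m jog '[[0.5,0,0,0.15,0]]' >/dev/null && python3 dn.py && python3 -m jog '[[0.5,0,0,0.15,0]]' >/dev/null && python3 dn.py && python3 -m jog '[[0.5,0,0,0.1,0]]' >/dev/null && python3 dn.py && python3 -m jog '[[0.5,0,0,0.1,0]]' >/dev/null && python3 dn.py && python3 -m jog '[[0.5,0,0,0.1,0]]' >/dev/null && python3 dn.py && python3 -m jog '[[0.5,0,0,0.1,0]]' >/dev/null && python3 dn.py && python3 -m jog '[[0.5,0,0,0.1,0]]' >/dev/null && python3 dn.py
```

```text
tcp_pos: [0.5634, -0.162, 0.0205]
14.03 Mz 0.032 yaw -15.99 F [-0.7 -0.3 -0.8] g 37.1
-0.84 [ 0.5634 -0.162   0.0205]
-0.83 [ 0.5637 -0.1625  0.0195]
-0.67 [ 0.5632 -0.1624  0.0174]
-0.12 [ 0.5627 -0.1623  0.0158]
-0.89 [ 0.5626 -0.1622  0.0146]
0.15 [ 0.5626 -0.1622  0.0135]
-0.65 [ 0.5626 -0.1621  0.0125]
-0.67 [ 0.5626 -0.1621  0.0115]
```

```bash
python3 -m jog '[[0.5,0,0,0.06,0]]' >/dev/null && python3 dn.py && python3 -m jog '[[0.5,0,0,0.06,0]]' >/dev/null && python3 dn.py && python3 -m jog '[[0.5,0,0,0.06,0]]' >/dev/null && python3 dn.py && python3 -m jog '[[0.5,0,0,0.06,0]]' >/dev/null && python3 dn.py && python3 -m jog '[[0.5,0,0,0.06,0]]' >/dev/null && python3 dn.py
```

```text
-0.98 [ 0.5626 -0.1621  0.0109]
8.34 [ 0.5626 -0.1622  0.0107]
```

Contact felt at 8 N. Easing the grip open in stages.

```bash
python3 -m jog '[[0.5,0,0,0,0],[0.66,0,0,0,0],[0.68,0,0,0.05,0],[0.71,0,0,0.06,0],[0.74,0,0,0.06,0],[0.77,0,0,0.06,0],[0.8,0,0,0.04,0],[0.84,0,0,0,0]]' 20; python3 -m jog '[[0.9,0,0,0,0],[1,0,0,0,0],[1,0,0,0,0],[1,0,0,0,0]]'
python3 - <<'E'
from h import *
c=grab("wrist");save(c["color"],"w5.png")
E
```

```text
clock: 16.15
tcp_pos: [0.5623, -0.162, 0.0073]
orientation: [[0.276, 0.961, -0.001], [0.961, -0.276, 0.0], [0.0, -0.001, -1.0]]
ft_force: [-0.0, -0.7, -0.0]
opening: 0.0716
grip_force: 0.0
clock: 16.65
tcp_pos: [0.5627, -0.1621, 0.0077]
orientation: [[0.276, 0.961, 0.0], [0.961, -0.276, -0.0], [-0.0, 0.0, -1.0]]
ft_force: [-0.4, 0.5, -0.5]
opening: 0.0855
grip_force: 0.0
```

View pics/w5.png

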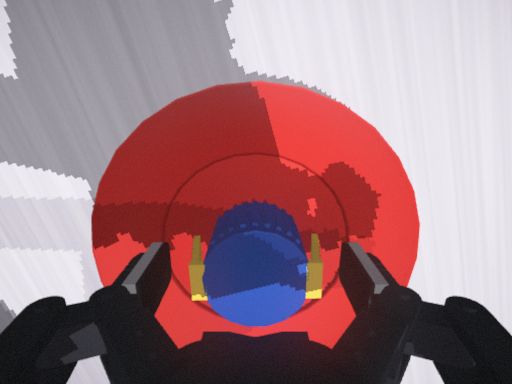

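The cap stands upright in the tray at (255,270), the tabs have sprung out, and both fingers are clear. Retreating straight up for a check.

```bash
python3 -m jog '[[1,0,0,-1,0],[1,0,0,-2,0],[1,0,0,-4,0],[1,0,0,-5,0],[1,0,0,-5,0],[1,0,0,-5,0],[1,0,0,0,0]]'|sed -n 2p
python3 - <<'E'
from h import *
c=grab("wrist");save(c["color"],"w6.png")
P=pts(c);h=cv2.cvtColor(c["color"],cv2.COLOR_RGB2HSV).astype(int);H,S,V=np.moveaxis(h,-1,0)
b=(H>105)&(H<130)&(S>130)&(P[...,2]<.06)&(P[...,2]>.03)&(np.hypot(P[...,0]-.5625,P[...,1]+.163)<.08)
print(np.percentile(P[b][:,2],[50,90]),P[b&(P[...,2]>.036)].min(0),P[b&(P[...,2]>.036)].max(0))
m=((H<5)|(H>174))&(S>150)&(V>40)&(P[...,2]<.04)
B=P[m&(P[...,2]>.0135)];x,y=B[:,0],B[:,1];s=np.linalg.lstsq(np.c_[2*x,2*y,np.ones(len(x))],x*x+y*y,rcond=None)[0];print("rim fit",s[:2],P[m].min(0),P[m].max(0))
E
```

```text
tcp_pos: [0.5657, -0.1632, 0.236]
[0.04027551 0.04121584] [ 0.54083279 -0.18540817  0.03802397] [ 0.58641156 -0.13840209  0.04261293]
rim fit [ 0.56281392 -0.16224575] [ 0.47996764 -0.24563681  0.00092785] [ 0.64626893 -0.07938597  0.02098115]
```

View pics/w6.png

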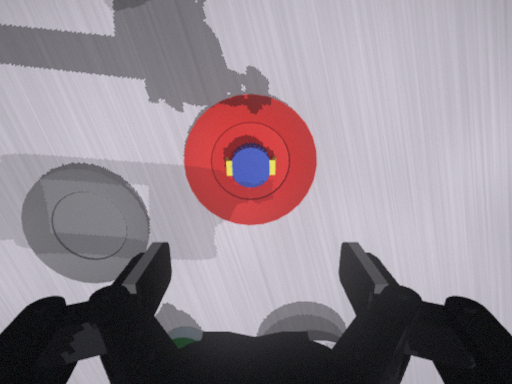

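The cap (251,167) is upright, with its top at 40 mm, and centred in the tray to within 1 mm.

```bash
python3 -c "
from workcell import hand_in;print(hand_in())"
```

```text
the job is handed in; nothing more can be done
None
```

The job is handed in: the blue cap is off the canister and stands upright in the middle of the red tray; peak turning torque read was 0.45 N m at the thread's end, over the advised 0.25 stop but under the 0.6 limit.

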